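Pack the cured soaps into their tins

TASK

Pack the four soaps, each lying flat in the open tin made for its shape and size. One soap has been put in a wrong tin by mistake: take it out and move it to its own, and pack the other three from the curing rack. Set the soaps down rather than dropping them, and leave the oil bottle and the stack of lids where they stand.

Things in the scene. Friction and masses are not known exactly. Their poses are not given: they have to be found in the camera images.
- soap_bar_c (a point): centre (half-way up) of the rectangular soap bar, 84 x 52 mm, plain cream-coloured, 36 mm tall, 40 to 190 g, lying flat with a pressed leaf mark on its top; z axis up. x axis along its 84 mm length, y along its 52 mm width. Lies on the wooden slatted curing rack (fixed to the table, 264 x 370 mm). The three soaps on the rack lie well apart on its slats, whose top is 18 mm above the table.
- soap_square_c (a point): centre (half-way up) of the square soap, 52 x 52 mm, plain cream-coloured, 36 mm tall, 40 to 190 g, lying flat with a pressed leaf mark on its top; z axis up. x and y axes along its sides. Lies on the curing rack.
- soap_round_c (a point): centre (half-way up) of the large round soap, 60 mm in diameter, plain cream-coloured, 36 mm tall, 40 to 190 g, lying flat with a pressed leaf mark on its top; z axis up. Lies on the curing rack.
- soap_small_c (a point): centre (half-way up) of the small round guest soap, 40 mm in diameter, plain cream-coloured, 36 mm tall, 40 to 190 g, lying flat with a pressed leaf mark on its top; z axis up. At the start it lies in the large round tin, where it does not belong, somewhat off the middle.
- tin_bar: rectangular tin, 100 x 68 mm inside, for the soap bar; bare metal, loose and light (60 to 100 g): the shallow base of a slip-lid tin, floor 3 mm thick, wall 2.5 mm thick, rim 12 mm above the table, so that a soap lying in it stands 27 mm proud of the rim. Hold a soap by its upper two thirds so that the fingers stay above the rim. Origin at the centre of its underside, z up. x axis along its 100 mm length.
- tin_square: square tin, 68 x 68 mm inside, for the square soap; bare metal, loose and light (60 to 100 g): the shallow base of a slip-lid tin, floor 3 mm thick, wall 2.5 mm thick, rim 12 mm above the table, so that a soap lying in it stands 27 mm proud of the rim. Hold a soap by its upper two thirds so that the fingers stay above the rim. Origin at the centre of its underside, z up. x and y axes along its sides.
- tin_round: large round tin, 76 mm in diameter inside, for the large round soap; bare metal, loose and light (60 to 100 g): the shallow base of a slip-lid tin, floor 3 mm thick, wall 2.5 mm thick, rim 12 mm above the table, so that a soap lying in it stands 27 mm proud of the rim. Hold a soap by its upper two thirds so that the fingers stay above the rim. Origin at the centre of its underside, z up. It holds the small guest soap at the start.
- tin_small: small round tin, 56 mm in diameter inside, for the small guest soap; bare metal, loose and light (60 to 100 g): the shallow base of a slip-lid tin, floor 3 mm thick, wall 2.5 mm thick, rim 12 mm above the table, so that a soap lying in it stands 27 mm proud of the rim. Hold a soap by its upper two thirds so that the fingers stay above the rim. Origin at the centre of its underside, z up. Empty at the start.
- bottle: brown glass oil bottle with a black cap, 42 mm in diameter, 95 mm tall, standing near the tins; a bystander. Origin at the centre of its underside.
- lids: stack of two round tin lids, the lower 86 mm in diameter, the upper 66 mm, 80 mm tall together, standing beyond the rack and tins; a bystander. Origin at the centre of its underside.
Not all that is in view belongs to the job. What is shaped like the tin_round but black, green or pink is not meant.

How it is judged:
By the outcome, as a careful person would: the job done as asked, in the order asked, and still so for the second after the job is handed in, with the robot touching nothing.
It also fails if it takes over 99 s, if anything falls off the work surface, if the arm or the gripper's body presses on something with over 40 N, if the wrist force passes 120 N, or if a joint passes its speed limit or range.

ROBOT

A 6-joint arm with a two-finger parallel gripper is mounted at the origin on the work surface. World frame = base frame: x ahead of the robot, y to its left, z up, the work surface at z = 0. Lengths are in m, angles in rad, forces in N, time in s.
With the tool pointing down it reaches from about 0.25 to 0.8 m from the base axis. Payload 3.9 kg.
Tool frame: the origin (TCP) lies at the very end of the fingers, on their centre line; the grasp point (between the pads) lies env.pinch_z behind it (env.pinch_z is the distance from the TCP to the grasp point, in m); z points along the fingers, y is the direction in which the jaws open and shut (so a half turn about z gives the same grasp; the last joint's range is limited). The gripper opens to 85 mm and grips with 20 to 120 N. Pads are 22 mm wide; open, the fingers measure 114 mm over their backs; the gripper's body (76 mm by 85 mm) begins 54 mm behind the grasp point. The pads swing forward as they close: fully open they stand 13 mm farther back than shut.
Start: joints at [-1.338, 0.26, -0.138, 1.173, 0, 1.571], TCP at [0.121, -0.511, 0.231] pointing down, gripper open.
Joint ranges: [-2.78, 2.78], [-0.83, 1.72], [-1.28, 1.37], [-1.9, 2.12], [-1.57, 1.48], [-3.14, 3.14]. Speed limits (rad/s): [2.57, 2.57, 3.14, 3.14, 3.14, 3.14].

INTERFACE

Orientations are given as a unit quaternion [w, x, y, z].
In Python, from station import get_state, viewer, ticket, env gives the robot as it stands. The module is installed in compiled form; this text tells all that it offers.
- The arm moves only by the tool play_rows, never from a script. Its argument "plan" is a list of rows, each a list of 3 entries, a list of its own where there are three numbers: the turn, a rotation vector about the tool's x, y, z in rad, then the shift along the tool's x, y, z in cm, then the finger opening in cm, from 0 to 8.54. A call has exactly 8 rows; each row is the pose to reach, as a shift and turn from the pose measured when the call began, along the tool's axes at that moment; what a row does not reach only later rows make up. A row lasts 1/8 s, in which the tool goes at most 62.5 mm and 10.7 degrees, less where a joint would pass 70% of its speed; a pose out of reach is approached as far as the arm can. A call with a gripper value outside its range is refused whole. The fingers move at their own pace and stop on an object; "force" is the grip in N (left out, the last holds). Time passes only in rows, so rows that repeat a pose let the fingers close, or fill a call up. It gives the time, the measured TCP pose, the force and the opening at its end, in the units of the state.
- get_state(): the state, without advancing time (a new reading comes with each control period).
- viewer.read_camera(name): name is "scene" or "top" or "wrist"; returns a dict with "image" (420x560x3 uint8, blue, green, red), "mtx" (3x3 intrinsics, pixels), "dist_coeffs" ([k1, k2, p1, p2, k3] as OpenCV has them; the pictures are not rectified), "R" (3x3) and "t" (3): a world point X has camera coordinates R X + t; the wrist camera has in their place "T_tool_cam" (4x4, takes a point from camera to tool coordinates, whose origin is the TCP and whose axes are the flange's). Camera axes: x right, y down, z forward; pixel columns grow to the right and rows downward; lengths in m; the calibration is good to about 2 mm. A picture is of the moment at which its call begins: read the wrist's pose just before it. There is no depth.
- ticket.close_job(): hands the job in, once; it reports no verdict.
The state is a dict: "clock": time; "joint_pos": joint angles; "dq": joint speeds; "tau": joint torques, N m; "tcp_pos": TCP position; "orientation": TCP orientation; "force": force on the tool from outside, world axes, zero at the start; "torque": the same for the moment, N m; "finger_gap": finger opening in m.
Only numpy, scipy, OpenCV 4.12 (cv2) and the standard library are available. Lean on these libraries where they do the work, as an engineer would, in place of code of your own. Each camera call takes 0.05 s, during which the arm holds its last target. There are 200 camera calls.

## Working session

There is one attempt and no reset: what is moved stays moved. The work goes in short steps, Python scripts to look and compute and a tool call to move; the robot and the scene stay as the last step left them, time stands still between calls to the robot, and variables do not carry over. Pictures are saved under pics/ and viewed, about 12 in all and at most 16, crops included, and the job is handed in when it is done.

Besides the shell and the picture viewer there is one more tool, called after "Call:" in YAML: its name, and indented under it one key for each argument. play_rows: Moves the arm, as the interface text tells. Its arguments: {"type":"object","properties":{"plan":{"type":"array","items":{"type":"array"}},"force":{"type":"number"}},"required":["plan"]}

```bash
mkdir -p pics
python3 - <<'E'
from station import get_state, viewer, env
import cv2
s=get_state(); print({k:s[k] for k in('clock','tcp_pos','orientation','finger_gap','force')},env.pinch_z)
for n in('top','scene'):
    c=viewer.read_camera(n); cv2.imwrite(f'pics/{n}0.png',c['image']); print(n,c['mtx'],c['dist_coeffs'],c['R'],c['t'])
c=viewer.read_camera('wrist');print(c['T_tool_cam'],c['mtx'])
E
```

```text
{'clock': 0.0, 'tcp_pos': array([ 0.12094309, -0.51015889,  0.23045898]), 'orientation': array([-9.90777054e-04,  9.93232690e-01,  1.16137114e-01, -1.07811554e-04]), 'finger_gap': 0.08505923842737598, 'force': array([ 0.85901777,  0.29021142, -0.45407687])} 0.0187
top [[384.01277941   0.         277.23675331]
 [  0.         384.01277941 209.28427165]
 [  0.           0.           1.        ]] [-0.02002634  0.          0.          0.          0.        ] [[ 0.01209611 -0.99964204 -0.02386357]
 [-0.9917187  -0.00894181 -0.12811735]
 [ 0.12785811  0.02521567 -0.99147187]] [0.02941263 0.57788402 0.96936108]
scene [[426.50595395   0.         281.52847242]
 [  0.         426.50595395 206.55081704]
 [  0.           0.           1.        ]] [0.00084091 0.         0.         0.         0.        ] [[-0.37388516  0.92724728 -0.02055174]
 [ 0.57525376  0.21445855 -0.78936091]
 [-0.72752526 -0.3069528  -0.61358535]] [ 0.19060272 -0.30147854  1.43328446]
[[-6.72799316e-04 -9.48304028e-01 -3.17362595e-01  8.01808360e-02]
 [ 9.99999654e-01 -4.82624212e-04 -6.77851144e-04 -3.04638995e-04]
 [ 4.89642098e-04 -3.17362941e-01  9.48304025e-01 -1.43479819e-01]
 [ 0.00000000e+00  0.00000000e+00  0.00000000e+00  1.00000000e+00]] [[291.44002991   0.         276.98018114]
 [  0.         291.44002991 207.61415264]
 [  0.           0.           1.        ]]
```

View pics/top0.png

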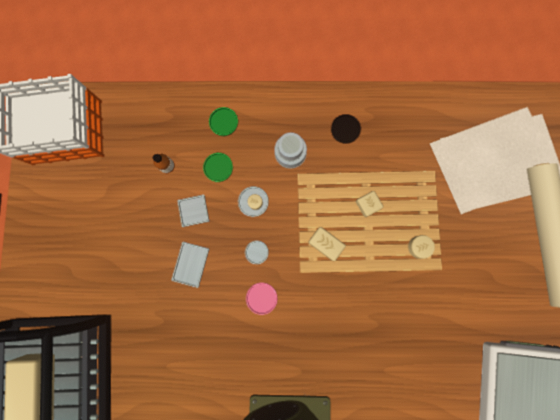

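View pics/scene0.png

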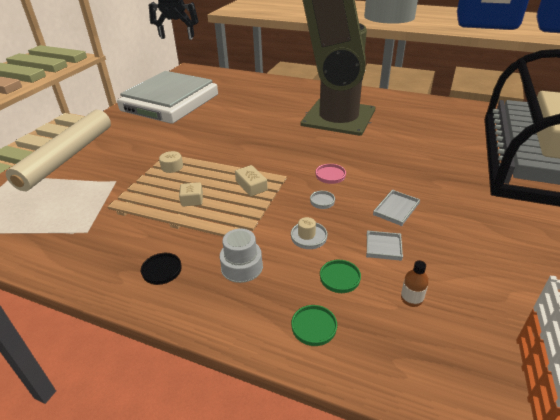

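The top view shows the small soap in tin_round at (254,202), tin_small (257,252), tin_square (194,211) and tin_bar (190,265). On the rack are the bar (326,244), the square (370,204) and the large round (422,247). The bottle is at (163,162) and the lids at (290,150).

```bash
cat > h.py <<'E'
import numpy as np,cv2
from scipy.spatial.transform import Rotation as Rn
from station import get_state, viewer, env
def cam(n):
    s=get_state(); c=viewer.read_camera(n)
    if n=='wrist':
        q=np.array(s['orientation']); Rt=Rn.from_quat(q[[1,2,3,0]]).as_matrix(); T=np.array(c['T_tool_cam'])
        Rwc=Rt@T[:3,:3]; o=Rt@T[:3,3]+s['tcp_pos']
    else:
        Rwc=np.array(c['R']).T; o=-Rwc@np.array(c['t'])
    c['Rwc']=Rwc; c['o']=o; return c
def cast(c,px,z):
    p=cv2.undistortPoints(np.float64(px).reshape(-1,1,2),np.array(c['mtx']),np.array(c['dist_coeffs'])).reshape(-1,2)
    d=np.c_[p,np.ones(len(p))]@c['Rwc'].T
    return (c['o']+d*((z-c['o'][2])/d[:,2])[:,None])[:,:2]
def blob(c,m,seed):
    """component of mask m nearest the seed"""
    n,l,st,ce=cv2.connectedComponentsWithStats(m.astype(np.uint8))
    ok=[i for i in range(1,n) if st[i,4]>40]
    i=min(ok,key=lambda i:np.min(np.hypot(*(np.argwhere(l==i)[:,::-1]-seed).T)))
    k=max(cv2.findContours((l==i).astype(np.uint8),cv2.RETR_EXTERNAL,cv2.CHAIN_APPROX_NONE)[0],key=cv2.contourArea)
    return k.reshape(-1,2)
def rect(P):
    (x,y),(w,h),a=cv2.minAreaRect(np.float32(P*1000))
    if w<h: w,h,a=h,w,a+90
    return np.round([x,y,w,h,(a+90)%180-90],1)
E
python3 - <<'E'
from h import *
c=cam('top'); im=c['image']; hsv=cv2.cvtColor(im,cv2.COLOR_BGR2HSV)
for n,p in dict(slat=(340,222),slat2=(400,191),table=(150,330),bar=(318,240),sq=(364,207),rd=(415,248),sm=(251,206),tb=(188,262),ts=(192,211),trd=(243,212),tsm=(256,252)).items(): print(n,hsv[p[1],p[0]])
g=hsv[...,1]<90
for n,p in dict(tb=(188,262),ts=(192,211),tr=(243,212),tsm=(256,252)).items():
    k=blob(c,g,p); P=cast(c,k,.012); print(n,rect(P),[np.round(v,1) for v in cv2.minEnclosingCircle(np.float32(P*1000))])
cv2.imwrite('pics/topc.png',cv2.resize(im[100:290,150:450],None,fx=2.66,fy=2.66,interpolation=cv2.INTER_CUBIC))
E
```

```text
slat [ 17 138 211]
slat2 [ 17 140 207]
table [ 13 177 131]
bar [ 21 100 210]
sq [ 20  94 220]
rd [ 21  93 220]
sm [ 21  94 223]
tb [ 69  10 184]
ts [ 48   7 179]
trd [ 26  23 158]
tsm [ 69  10 181]
tb [431.8 266.6 107.6  75.6 -14.1] [array([432.1, 266.4]), np.float64(63.4)]
ts [576.2 264.6  75.7  75.1  12.6] [array([575.4, 264.4]), np.float64(50.6)]
tr [603.  103.4  82.   78.6   0.9] [array([602.7, 103. ]), np.float64(41.7)]
tsm [466.1  89.9  61.2  58.1 -89.3] [array([466.7,  90.7]), np.float64(31.6)]
```

View pics/topc.png

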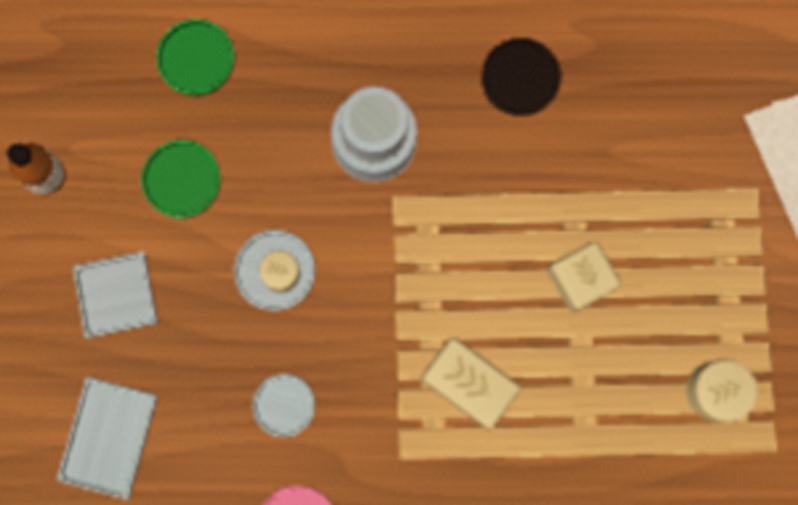

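```bash
cat >> h.py <<'E'
def go(x,y,z,yaw):
    """row entries for tool straight down at x,y,z (mm), jaws opening along world angle yaw (deg, mod 180)"""
    s=get_state(); q=np.array(s['orientation']); R0=Rn.from_quat(q[[1,2,3,0]])
    for a in (yaw,yaw+180):
        a=np.radians(a); Y=np.array([np.cos(a),np.sin(a),0]); Z=np.array([0,0,-1.]); X=np.cross(Y,Z)
        rv=(R0.inv()*Rn.from_matrix(np.c_[X,Y,Z])).as_rotvec()
        sh=R0.inv().apply(np.array([x,y,z])/1000-s['tcp_pos'])*100
        print('turn',np.round(rv,3),'shift cm',np.round(sh,2))
    print('tcp',np.round(s['tcp_pos']*1000,1),'j6',np.round(s['joint_pos'][5],2),'gap',round(s['finger_gap'],4),'t',round(s['clock'],2),'F',np.round(s['force'],1))
E
python3 - <<'E'
from h import *
c=cam('top'); print(c['o']); hsv=cv2.cvtColor(c['image'],cv2.COLOR_BGR2HSV)
m=(hsv[...,1]<118)&(hsv[...,1]>60)&(hsv[...,0]>=18)&(hsv[...,2]>195)
for n,p,z in (('bar',(318,240),.054),('sq',(364,207),.054),('rd',(415,248),.054),('sm',(251,206),.039)):
    k=blob(c,m,p); P=cast(c,k,z); print(n,rect(P),[np.round(v,1) for v in cv2.minEnclosingCircle(np.float32(P*1000))],(k.max(0)-k.min(0)))
go(603,97,150,90)
E
```

```text
[0.44880194 0.01012635 1.03583311]
bar [487.5 -91.4  78.1  47.6  53.3] [array([487.8, -92.4]), np.float64(44.0)] [34 32]
sq [ 591.9 -203.2   48.3   47.   -62.9] [array([ 592.9, -202.6]), np.float64(31.1)] [23 23]
rd [ 483.  -334.9   55.2   54.4  -65.1] [array([ 483.5, -335.5]), np.float64(29.0)] [22 22]
sm [5.988e+02 9.690e+01 3.190e+01 3.170e+01 5.000e-01] [array([598.6,  96.8]), np.float64(17.6)] [12 12]
turn [-0.000e+00 -1.000e-03 -2.909e+00] shift cm [ 60.91 -47.99   8.13]
turn [-0.001  0.     0.233] shift cm [ 60.91 -47.99   8.13]
tcp [ 121.  -510.5  230.9] j6 1.57 gap 0.0852 t 0.25 F [-0.8 -0.3 -0.2]
```

Call:
play_rows:
  plan:
    - [[0,0,0.233],[60.5,-48,4],8.5]
    - [[0,0,0.233],[60.5,-48,5],8.5]
    - [[0,0,0.233],[60.5,-48,6],8.5]
    - [[0,0,0.233],[60.5,-48,7],8.5]
    - [[0,0,0.233],[60.5,-48,8],8.5]
    - [[0,0,0.233],[60.5,-48,8],8.5]
    - [[0,0,0.233],[60.5,-48,8],8.5]
    - [[0,0,0.233],[60.5,-48,8],8.5]
  force: 40

```text
clock: 1.25
tcp_pos: [0.4284, -0.1203, 0.1839]
orientation: [-0.0, 1.0, -0.0, 0.0]
force: [0.5, -1.0, 0.3]
finger_gap: 0.085
```

Call:
play_rows:
  plan:
    - [[0,0,0],[0,0,0],8.5]
    - [[0,0,0],[0,0,0],8.5]
    - [[0,0,0],[0,0,0],8.5]
    - [[0,0,0],[0,0,0],8.5]
    - [[0,0,0],[0,0,0],8.5]
    - [[0,0,0],[0,0,0],8.5]
    - [[0,0,0],[0,0,0],8.5]
    - [[0,0,0],[0,0,0],8.5]

```text
clock: 2.25
tcp_pos: [0.4284, -0.1203, 0.1839]
orientation: [-0.0, 1.0, -0.0, 0.0]
force: [0.8, -0.3, 0.6]
finger_gap: 0.0851
```

Run:
```python
from h import *
go(598,97,150,90)
c=cam('wrist'); cv2.imwrite('pics/w1.png',c['image']);print(c['o'])
hsv=cv2.cvtColor(c['image'],cv2.COLOR_BGR2HSV)
```

```text
turn [-1.000e-03  1.000e-03  3.141e+00] shift cm [ 16.95 -21.73   3.41]
turn [-0.    -0.001 -0.   ] shift cm [ 16.95 -21.73   3.41]
tcp [ 428.4 -120.3  183.9] j6 2.87 gap 0.0851 t 2.25 F [ 0.8 -0.3  0.6]
[ 0.5084616  -0.12033459  0.3274166 ]
```

View pics/w1.png

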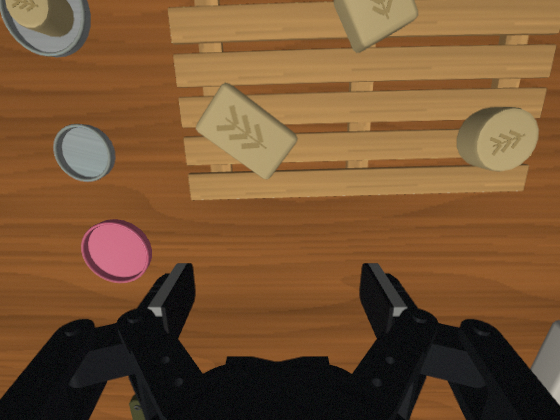

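The wrist view shows tin_small at (84,152), the bar at (246,131) and the pink decoy at (116,250). The soap and tin shapes match what the top view showed. I'll carry on to the small soap and turn the wrist away from its limit.

Call:
play_rows:
  plan:
    - [[0,0,-0.18],[3,-4,0],8.5]
    - [[0,0,-0.36],[6,-8,0.5],8.5]
    - [[0,0,-0.54],[9,-12,1],8.5]
    - [[0,0,-0.72],[12,-16,2],8.5]
    - [[0,0,-0.9],[15,-20,3],8.5]
    - [[0,0,-1.08],[17,-21.7,3.4],8.5]
    - [[0,0,-1.25],[17,-21.7,3.4],8.5]
    - [[0,0,-1.4],[17,-21.7,3.4],8.5]

```text
clock: 3.3
tcp_pos: [0.5986, 0.0974, 0.1494]
orientation: [-0.0, 0.763, 0.647, -0.0]
force: [-0.1, -0.8, 0.8]
finger_gap: 0.0854
```

Run:
```python
from h import *
go(598,97,15,-10)
c=cam('wrist'); cv2.imwrite('pics/w2.png',c['image']);print(c['o'])
hsv=cv2.cvtColor(c['image'],cv2.COLOR_BGR2HSV); print(hsv[120:320:20,200:360:20])
```

```text
turn [-0.   -0.    0.01] shift cm [-0.05 -0.05 13.44]
turn [ 0.    -0.    -3.132] shift cm [-0.05 -0.05 13.44]
tcp [598.6  97.4 149.4] j6 1.9 gap 0.0854 t 3.3 F [-0.1 -0.8  0.8]
[0.61082628 0.17757725 0.2929284 ]
[[[ 14 178 129]
  [ 14 171 137]
  [ 13 175 128]
  [ 13 179 137]
  [ 14 176 139]
  [ 13 174 141]
  [ 14 175 146]
  [ 13 169 146]]

 [[ 13 173 125]
  [ 14 178 132]
  [ 14 177 124]
  [ 14 174 133]
  [ 14 177 138]
  [ 14 175 157]
  [ 14 173 146]
  [ 14 173 149]]

 [[ 13 175 124]
  [ 14 175 143]
  [ 14 168 120]
  [ 50   5 151]
  [ 60   5 153]
  [ 66   8 153]
  [ 13 175 146]
  [ 14 172 154]]

 [[ 14 173 134]
  [ 14 177 141]
  [ 14 155 130]
  [ 45   3 151]
  [ 21  92 128]
  [ 60   5 155]
  [ 52  19 148]
  [ 13 174 148]]

 [[ 14 179 137]
  [ 14 174 141]
  [ 13 175 131]
  [ 21  94 192]
  [ 20 110 160]
  [ 21  45 129]
  [ 23  28 120]
  [ 13 171 140]]

 [[ 14 176 133]
  [ 14 180 140]
  [ 13 175 131]
  [ 45  11 138]
  [ 21  91 182]
  [ 53  17 138]
  [ 14 174 142]
  [ 13 175 130]]

 [[ 14 175 131]
  [ 14 180 130]
  [ 14 177 134]
  [ 13 167 134]
  [ 14 173 140]
  [ 14 169 149]
  [ 14 170 144]
  [ 13 178 136]]

 [[ 14 172 135]
  [ 14 178 136]
  [ 14 174 139]
  [ 14 173 134]
  [ 14 174 145]
  [ 14 179 147]
  [ 14 176 145]
  [ 14 180 133]]

 [[ 13 169 134]
  [ 14 176 138]
  [ 13 177 143]
  [ 14 176 148]
  [ 14 173 143]
  [ 14 177 154]
  [ 13 173 152]
  [ 14 174 135]]

 [[ 13 174 135]
  [ 14 177 137]
  [ 14 174 138]
  [ 17 134 133]
  [ 18 134 179]
  [ 14 172 141]
  [ 17 135 180]
  [ 17 135 136]]]
```

View pics/w2.png

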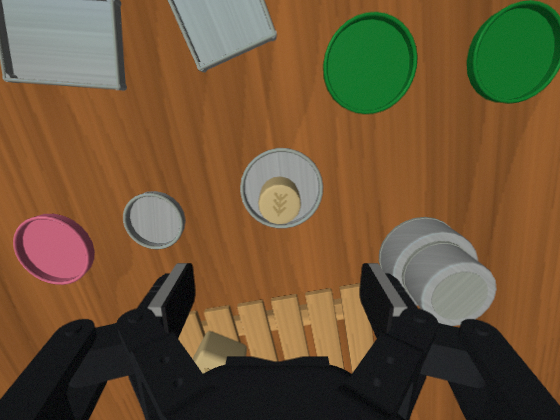

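The wrist view shows the small soap's top at (280,202) inside tin_round (282,188), tin_small at (154,220) and the lids at (440,270).

Run:
```python
from h import *
c=cam('wrist'); hsv=cv2.cvtColor(c['image'],cv2.COLOR_BGR2HSV)
m=(hsv[...,1]<125)&(hsv[...,1]>60)&(hsv[...,0]>=18)&(hsv[...,2]>172); m[300:]=0
m=cv2.morphologyEx(m.astype(np.uint8),cv2.MORPH_CLOSE,np.ones((5,5)))
P=cast(c,blob(c,m,(280,202)),.039); print('sm',rect(P),cv2.minEnclosingCircle(np.float32(P*1000)))
g=hsv[...,1]<110
for n,p in (('tr',(255,180)),('tsm',(150,215))):
    P=cast(c,blob(c,g,p),.012); print(n,rect(P),cv2.minEnclosingCircle(np.float32(P*1000)))
```

```text
sm [597.9  97.4  35.5  34.9  80.7] ((598.0562744140625, 97.32730865478516), 18.38652801513672)
tr [602.  103.5  82.1  81.1  -9.3] ((602.1109619140625, 103.45968627929688), 41.42289352416992)
tsm [466.5  92.3  65.9  62.   31.1] ((466.9020690917969, 92.20242309570312), 33.29065704345703)
```

Call:
play_rows:
  plan:
    - [[0,0,0],[-0.05,0,5],7.5]
    - [[0,0,0],[-0.05,0,9],7.5]
    - [[0,0,0],[-0.05,0,12],7.5]
    - [[0,0,0],[-0.05,0,13.4],7.5]
    - [[0,0,0],[-0.05,0,13.4],7.5]
    - [[0,0,0],[-0.05,0,13.4],3]
    - [[0,0,0],[-0.05,0,13.4],3]
    - [[0,0,0],[-0.05,0,13.4],3]
  force: 30

```text
clock: 4.4
tcp_pos: [0.5996, 0.0968, 0.0174]
orientation: [0.001, 0.765, 0.644, 0.001]
force: [-0.0, -0.2, 6.5]
finger_gap: 0.0389
```

Run:
```python
from h import *
go(466.5,91,85,-10)
```

```text
turn [ 0.003 -0.001  0.004] shift cm [ -2.82 -13.    -6.8 ]
turn [ 2.000e-03  5.000e-03 -3.138e+00] shift cm [ -2.82 -13.    -6.8 ]
tcp [599.6  96.8  17.4] j6 1.9 gap 0.0389 t 4.4 F [-0.  -0.2  6.5]
```

Call:
play_rows:
  plan:
    - [[0,0,0],[0,0,-1],3]
    - [[0,0,0],[0,0,-3],3]
    - [[0,0,0],[0,0,-6],3]
    - [[0,0,0],[-0.5,-3,-7],3]
    - [[0,0,0],[-1.5,-7,-7],3]
    - [[0,0,0],[-2.4,-11,-7],3]
    - [[0,0,0],[-2.8,-13,-7],3]
    - [[0,0,0],[-2.8,-13,-7],3]

```text
clock: 5.4
tcp_pos: [0.465, 0.0911, 0.0876]
orientation: [0.001, 0.765, 0.644, 0.001]
force: [0.6, -0.2, -0.6]
finger_gap: 0.039
```

Run:
```python
from h import *
go(466.5,91,18,-10)
c=cam('wrist'); cv2.imwrite('pics/w3.png',c['image'])
```

```text
turn [ 0.002 -0.001  0.004] shift cm [0.01 0.13 6.96]
turn [ 2.000e-03  4.000e-03 -3.137e+00] shift cm [0.01 0.13 6.96]
tcp [465.   91.1  87.6] j6 1.93 gap 0.039 t 5.4 F [ 0.6 -0.2 -0.6]
```

View pics/w3.png

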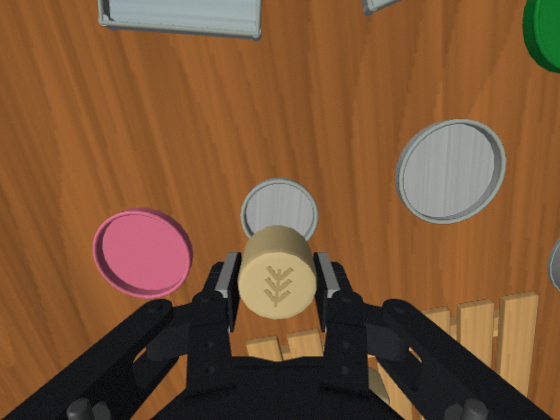

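The soap is held level above tin_small at (279,215), so I'll lower it.

Call:
play_rows:
  plan:
    - [[0,0,0],[0,0.13,2.5],3]
    - [[0,0,0],[0,0.13,5],3]
    - [[0,0,0],[0,0.13,6],3]
    - [[0,0,0],[0,0.13,6.5],3]
    - [[0,0,0],[0,0.13,6.8],3]
    - [[0,0,0],[0,0.13,6.95],3]
    - [[0,0,0],[0,0.13,7.05],3]
    - [[0,0,0],[0,0.13,7.05],3]

```text
clock: 6.45
tcp_pos: [0.4688, 0.0912, 0.0175]
orientation: [0.001, 0.765, 0.644, 0.002]
force: [0.1, 0.0, 0.2]
finger_gap: 0.0386
```

Call:
play_rows:
  plan:
    - [[0,0,0],[0,-0.2,0.05],3]
    - [[0,0,0],[0,-0.2,0.1],3]
    - [[0,0,0],[0,-0.2,0.1],3]
    - [[0,0,0],[0,-0.2,0.1],5]
    - [[0,0,0],[0,-0.2,0.1],6]
    - [[0,0,0],[0,-0.2,0],7]
    - [[0,0,0],[0,-0.2,-3],7.5]
    - [[0,0,0],[0,-0.2,-8],7.5]

```text
clock: 7.45
tcp_pos: [0.4645, 0.0911, 0.0968]
orientation: [0.0, 0.765, 0.644, 0.0]
force: [0.7, -0.6, -0.1]
finger_gap: 0.0749
```

Run:
```python
from h import *
go(487.5,-91.5,120,143.3-180)
c=cam('wrist'); cv2.imwrite('pics/w4.png',c['image'])
```

```text
turn [ 0.   -0.    0.47] shift cm [-17.61   5.37  -2.32]
turn [ 0.     0.    -2.672] shift cm [-17.61   5.37  -2.32]
tcp [464.5  91.1  96.8] j6 1.93 gap 0.0749 t 7.45 F [ 0.7 -0.6 -0.1]
```

View pics/w4.png

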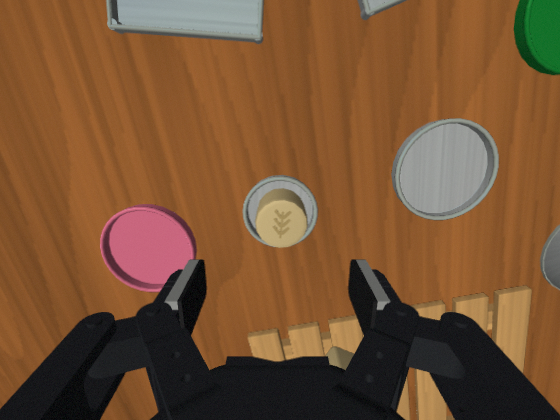

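The small soap sits in tin_small at (281,215) and the fingers are clear. The bar is next.

Call:
play_rows:
  plan:
    - [[0,0,0.06],[-2,0.6,-2.3],8]
    - [[0,0,0.15],[-6,1.8,-2.3],8]
    - [[0,0,0.25],[-10,3,-2.3],8]
    - [[0,0,0.35],[-14,4.3,-2.3],8]
    - [[0,0,0.47],[-17.6,5.4,-2.3],8]
    - [[0,0,0.47],[-17.6,5.4,-2.3],8]
    - [[0,0,0.47],[-17.6,5.4,-2.3],8]
    - [[0,0,0.47],[-17.6,5.4,-2.3],8]

```text
clock: 8.5
tcp_pos: [0.492, -0.0896, 0.1264]
orientation: [0.001, 0.893, 0.449, 0.006]
force: [0.2, -0.5, 0.4]
finger_gap: 0.0797
```

Run:
```python
from h import *
go(487.5,-91.5,31,143.3-180)
c=cam('wrist'); cv2.imwrite('pics/w5.png',c['image']); hsv=cv2.cvtColor(c['image'],cv2.COLOR_BGR2HSV)
m=(hsv[...,1]<118)&(hsv[...,1]>60)&(hsv[...,0]>=18)&(hsv[...,2]>172); m[300:]=0
m=cv2.morphologyEx(m.astype(np.uint8),cv2.MORPH_CLOSE,np.ones((9,9)))
n,l,st,ce=cv2.connectedComponentsWithStats(m)
for i in range(1,n):
    if st[i,4]>300:
        P=cast(c,blob(c,l==i,ce[i]),.054); print(st[i],ce[i],rect(P),cv2.minEnclosingCircle(np.float32(P*1000)))
```

```text
turn [ 0.007 -0.009  0.002] shift cm [-0.5  -0.32  9.53]
turn [ 0.014  0.012 -3.14 ] shift cm [-0.5  -0.32  9.53]
tcp [492.  -89.6 126.4] j6 2.03 gap 0.0797 t 8.5 F [ 0.2 -0.5  0.4]
[ 71  15  30  49 920] [83.88804348 39.58695652] [464.1  88.3  28.6  19.1  70.9] ((466.87054443359375, 87.20044708251953), 14.43624210357666)
```

View pics/w5.png

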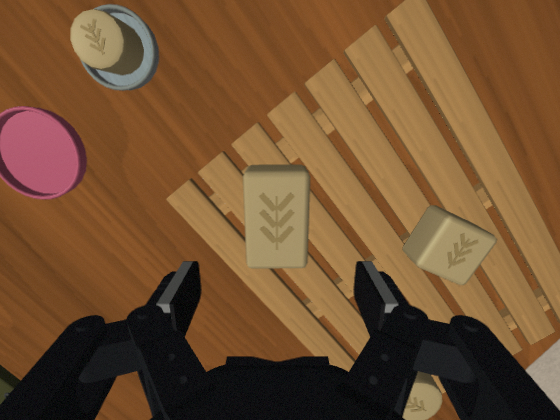

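The bar is square to the jaws at (277,220), and the square soap is at (452,245). The small soap is still in tin_small (top left). My brightness threshold was too high, so I'll re-measure.

Run:
```python
from h import *
go(487.5,-91.5,31,143.3-180)
c=cam('wrist'); hsv=cv2.cvtColor(c['image'],cv2.COLOR_BGR2HSV); print(hsv[[168,175,220,260],[260]*4], hsv[150:290:6,255].tolist())
m=(hsv[...,1]<122)&(hsv[...,1]>60)&(hsv[...,0]>=18)&(hsv[...,2]>140); m[300:]=0
m=cv2.morphologyEx(m.astype(np.uint8),cv2.MORPH_CLOSE,np.ones((9,9)))
n,l,st,ce=cv2.connectedComponentsWithStats(m)
for i in range(1,n):
    if st[i,4]>300:
        P=cast(c,blob(c,l==i,ce[i]),.054); print(st[i],ce[i],rect(P),cv2.minEnclosingCircle(np.float32(P*1000)))
```

```text
turn [ 0.008 -0.009  0.002] shift cm [-0.51 -0.32  9.54]
turn [ 0.014  0.012 -3.14 ] shift cm [-0.51 -0.32  9.54]
tcp [492.  -89.6 126.4] j6 2.03 gap 0.08 t 8.55 F [ 0.7  0.2 -0.1]
[[ 21  95  94]
 [ 20  93 153]
 [ 21  94 166]
 [ 21  94 166]] [[17, 138, 163], [17, 138, 163], [17, 139, 171], [22, 97, 95], [21, 98, 149], [22, 93, 170], [21, 93, 167], [21, 95, 170], [21, 95, 169], [21, 93, 168], [21, 96, 167], [21, 97, 169], [21, 97, 169], [21, 93, 168], [21, 93, 168], [21, 92, 166], [21, 94, 168], [21, 93, 167], [21, 93, 167], [20, 95, 167], [17, 140, 162], [17, 138, 170], [17, 139, 162], [17, 137, 169]]
[  70   10   53   59 2363] [96.09691071 38.67879814] [470.7  84.4  34.5  34.1  35.9] ((470.72589111328125, 84.3309555053711), 17.614578247070312)
[   0  106   72   58 2502] [ 30.24180655 132.65907274] [386.2  72.5  57.   38.1 -23.5] ((383.15386962890625, 65.84496307373047), 28.964693069458008)
[ 242  170   64   99 5775] [274.12484848 219.26528139] [488.1 -89.9  83.   48.2  53.5] ((488.6466064453125, -89.74980163574219), 46.57866287231445)
[ 416  217   79   68 3104] [453.98679124 251.05154639] [ 591.7 -201.5   52.7   48.3  -62.6] ((592.8574829101562, -201.30828857421875), 33.30118942260742)
```

Call:
play_rows:
  plan:
    - [[0.007,-0.009,0],[-0.45,-0.3,3],8.2]
    - [[0.007,-0.009,0],[-0.45,-0.3,6],8.2]
    - [[0.007,-0.009,0],[-0.45,-0.3,8],8.2]
    - [[0.007,-0.009,0],[-0.45,-0.3,9.2],8.2]
    - [[0.007,-0.009,0],[-0.45,-0.3,9.4],8.2]
    - [[0.007,-0.009,0],[-0.45,-0.3,9.4],8.2]
    - [[0.007,-0.009,0],[-0.45,-0.3,9.4],8.2]
    - [[0.007,-0.009,0],[-0.45,-0.3,9.4],8.2]

```text
clock: 9.6
tcp_pos: [0.4887, -0.0913, 0.0331]
orientation: [0.001, 0.893, 0.449, 0.001]
force: [-0.6, 0.1, -0.1]
finger_gap: 0.0818
```

Call:
play_rows:
  plan:
    - [[0,0,0],[0,0,0],4]
    - [[0,0,0],[0,0,0],4]
    - [[0,0,0],[0,0,0],4]
    - [[0,0,0],[0,0,0],4]
    - [[0,0,0],[0,0,-0.5],4]
    - [[0,0,0],[0,0,-2],4]
    - [[0,0,0],[0,0,-5],4]
    - [[0,0,0],[0,0,-8],4]
  force: 40

```text
clock: 10.6
tcp_pos: [0.4874, -0.091, 0.1131]
orientation: [-0.0, 0.893, 0.449, -0.0]
force: [0.9, -0.4, -2.2]
finger_gap: 0.051
```

Run:
```python
from h import *
go(432,266.5,110,75.9)
go(432,266.5,110,20)
```

```text
turn [-1.000e-03 -0.000e+00 -1.963e+00] shift cm [ 25.4  -25.76   0.31]
turn [-0.000e+00  1.000e-03  1.178e+00] shift cm [ 25.4  -25.76   0.31]
tcp [487.4 -91.  113.1] j6 2.02 gap 0.051 t 10.6 F [ 0.9 -0.4 -2.2]
turn [-0.001  0.    -0.988] shift cm [ 25.4  -25.76   0.31]
turn [0.000e+00 1.000e-03 2.154e+00] shift cm [ 25.4  -25.76   0.31]
tcp [487.4 -91.  113.1] j6 2.02 gap 0.051 t 10.6 F [ 0.9 -0.4 -2.2]
```

Call:
play_rows:
  plan:
    - [[0,0,-0.1],[1.5,-1.5,0],4]
    - [[0,0,-0.25],[5,-5,0],4]
    - [[0,0,-0.4],[8.5,-8.5,0],4]
    - [[0,0,-0.57],[12,-12,0],4]
    - [[0,0,-0.75],[15.5,-15.5,0],4]
    - [[0,0,-0.93],[19,-19,0],4]
    - [[0,0,-1.1],[22,-22.5,0],4]
    - [[0,0,-1.26],[24,-25,0],4]

```text
clock: 11.6
tcp_pos: [0.4285, 0.2524, 0.1127]
orientation: [-0.001, 0.454, 0.891, -0.001]
force: [0.5, -0.3, -1.0]
finger_gap: 0.051
```

Run:
```python
from h import *
go(432,266.5,80,75.9)
```

```text
turn [-0.001 -0.001 -0.696] shift cm [0.93 1.12 3.27]
turn [-2.000e-03  2.000e-03  2.445e+00] shift cm [0.93 1.12 3.27]
tcp [428.5 252.4 112.7] j6 1.47 gap 0.051 t 11.6 F [ 0.5 -0.3 -1. ]
```

Call:
play_rows:
  plan:
    - [[0,0,-0.15],[0.9,1.1,0.5],4]
    - [[0,0,-0.33],[0.9,1.1,1],4]
    - [[0,0,-0.5],[0.9,1.1,2],4]
    - [[0,0,-0.65],[0.9,1.1,2.5],4]
    - [[0,0,-0.7],[0.9,1.1,3],4]
    - [[0,0,-0.7],[0.9,1.1,3],4]
    - [[0,0,-0.7],[0.9,1.1,3],4]
    - [[0,0,-0.7],[0.9,1.1,3],4]

```text
clock: 12.6
tcp_pos: [0.4321, 0.2662, 0.0828]
orientation: [-0.001, 0.121, 0.993, -0.0]
force: [-0.1, -0.4, -2.1]
finger_gap: 0.0513
```

Run:
```python
from h import *
go(432,266.5,18,75.9)
c=cam('wrist'); cv2.imwrite('pics/w6.png',c['image']); hsv=cv2.cvtColor(c['image'],cv2.COLOR_BGR2HSV)
```

```text
turn [-0.001 -0.002  0.003] shift cm [0.01 0.03 6.48]
turn [ 3.000e-03 -1.000e-03 -3.138e+00] shift cm [0.01 0.03 6.48]
tcp [432.1 266.2  82.8] j6 0.79 gap 0.0513 t 12.6 F [-0.1 -0.4 -2.1]
```

View pics/w6.png

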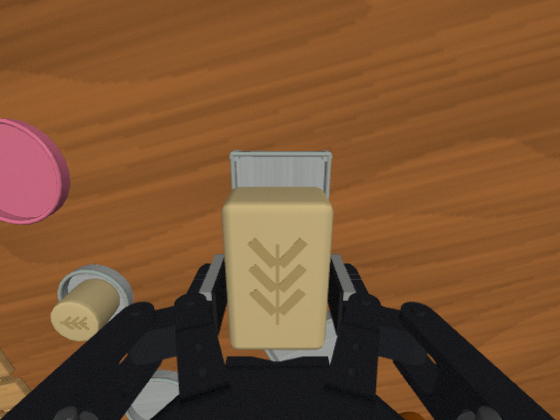

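The bar is held square above tin_bar, whose far rim is at row 152 with sides parallel. I'll lower it.

Call:
play_rows:
  plan:
    - [[0,0,0],[0,0,2.5],4]
    - [[0,0,0],[0,0,4.5],4]
    - [[0,0,0],[0,0,5.5],4]
    - [[0,0,0],[0,0,6],4]
    - [[0,0,0],[0,0,6.2],4]
    - [[0,0,0],[0,0,6.35],4]
    - [[0,0,0],[0,0,6.45],4]
    - [[0,0,0],[0,0,6.5],4]

```text
clock: 13.65
tcp_pos: [0.4324, 0.2664, 0.0186]
orientation: [-0.0, 0.121, 0.993, 0.0]
force: [-2.3, -2.0, 7.2]
finger_gap: 0.051
```

Call:
play_rows:
  plan:
    - [[0,0,0],[0,0,0],5.5]
    - [[0,0,0],[0,0,0],6.5]
    - [[0,0,0],[0,0,0],7.5]
    - [[0,0,0],[0,0,0],7.5]
    - [[0,0,0],[0,0,-1],7.5]
    - [[0,0,0],[0,0,-4],7.5]
    - [[0,0,0],[0,0,-8],7.5]
    - [[0,0,0],[0,0,-12],7.5]

```text
clock: 14.65
tcp_pos: [0.4323, 0.2663, 0.1403]
orientation: [-0.0, 0.121, 0.993, 0.0]
force: [0.7, 0.2, -1.1]
finger_gap: 0.0751
```

Run:
```python
from h import *
# square soap: sides at 27.1/117.1
go(592,-202.5,120,27.1)
go(592,-202.5,120,-62.9)
c=cam('wrist'); cv2.imwrite('pics/w7.png',c['image']); hsv=cv2.cvtColor(c['image'],cv2.COLOR_BGR2HSV)
m=(hsv[...,1]<122)&(hsv[...,1]>60)&(hsv[...,0]>=18)&(hsv[...,2]>150); m[300:]=0
P=cast(c,blob(c,cv2.morphologyEx(m.astype(np.uint8),cv2.MORPH_CLOSE,np.ones((9,9))),(280,210)),.039); print('bar',rect(P))
P=cast(c,blob(c,(hsv[...,1]<130)&(hsv[...,2]>60)&(np.arange(420)[:,None]<290),(280,210)),.012); print('tin+',rect(P))
c=cam('top'); hsv=cv2.cvtColor(c['image'],cv2.COLOR_BGR2HSV)
```

```text
turn [-0.    -0.001  0.855] shift cm [-26.77 -41.66   2.  ]
turn [ 1.000e-03 -0.000e+00 -2.287e+00] shift cm [-26.77 -41.66   2.  ]
tcp [432.3 266.3 140.3] j6 0.79 gap 0.0751 t 14.65 F [ 0.7  0.2 -1.1]
turn [-1.000e-03 -1.000e-03  2.426e+00] shift cm [-26.77 -41.66   2.  ]
turn [ 0.001 -0.001 -0.716] shift cm [-26.77 -41.66   2.  ]
tcp [432.3 266.3 140.3] j6 0.79 gap 0.0751 t 14.65 F [ 0.7  0.2 -1.1]
bar [428.5 267.6  80.4  48.9 -13.9]
tin+ [430.8 268.5 107.1  76.  -14. ]
```

View pics/w7.png

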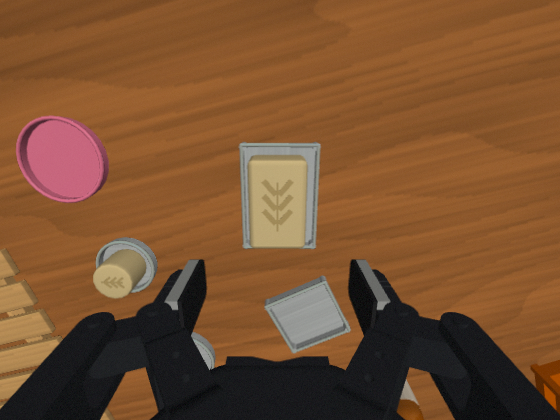

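The bar lies flat inside tin_bar at (278,200), with clearance on every side. The square soap is next.

Call:
play_rows:
  plan:
    - [[0,0,0.1],[-3,-4.5,0],8.2]
    - [[0,0,0.2],[-6,-9.5,0],8.2]
    - [[0,0,0.32],[-9.5,-15,0],8.2]
    - [[0,0,0.44],[-13,-20,0],8.2]
    - [[0,0,0.56],[-16.5,-25.5,0],8.2]
    - [[0,0,0.68],[-20,-31,0.5],8.2]
    - [[0,0,0.8],[-23.5,-36.5,1],8.2]
    - [[0,0,0.855],[-26.8,-41.7,2],8.2]

```text
clock: 15.75
tcp_pos: [0.5931, -0.194, 0.1237]
orientation: [0.002, 0.523, 0.852, 0.004]
force: [0.7, 0.5, -0.0]
finger_gap: 0.0822
```

Run:
```python
from h import *
go(592,-202.5,32,27.1)
```

```text
turn [ 0.01  -0.001 -0.002] shift cm [-0.72 -0.57  9.17]
turn [-2.000e-03 -1.500e-02  3.139e+00] shift cm [-0.72 -0.57  9.17]
tcp [ 593.1 -194.   123.7] j6 0.78 gap 0.0822 t 15.75 F [ 0.7  0.5 -0. ]
```

Call:
play_rows:
  plan:
    - [[0.01,0,0],[-0.72,-0.57,1],8.2]
    - [[0.01,0,0],[-0.72,-0.57,3],8.2]
    - [[0.01,0,0],[-0.72,-0.57,4],8.2]
    - [[0.01,0,0],[-0.72,-0.57,4],8.2]
    - [[0.01,0,0],[-0.72,-0.57,4],8.2]
    - [[0.01,0,0],[-0.72,-0.57,4],8.2]
    - [[0.01,0,0],[-0.72,-0.57,4],8.2]
    - [[0.01,0,0],[-0.72,-0.57,4],8.2]

```text
clock: 16.75
tcp_pos: [0.5918, -0.2028, 0.084]
orientation: [-0.0, 0.523, 0.853, 0.0]
force: [-0.3, 0.4, 0.3]
finger_gap: 0.0822
```

Run:
```python
from h import *
go(592,-202.5,32,27.1)
c=cam('wrist'); cv2.imwrite('pics/w8.png',c['image']); hsv=cv2.cvtColor(c['image'],cv2.COLOR_BGR2HSV)
m=(hsv[...,1]<122)&(hsv[...,1]>60)&(hsv[...,0]>=18)&(hsv[...,2]>140); m[320:]=0
m=cv2.morphologyEx(m.astype(np.uint8),cv2.MORPH_CLOSE,np.ones((9,9)))
n,l,st,ce=cv2.connectedComponentsWithStats(m)
for i in range(1,n):
    if st[i,4]>300:
        P=cast(c,blob(c,l==i,ce[i]),.054); print(st[i],ce[i],rect(P))
```

```text
turn [-0.    -0.001 -0.002] shift cm [0.01 0.04 5.2 ]
turn [-1.000e-03  0.000e+00  3.139e+00] shift cm [0.01 0.04 5.2 ]
tcp [ 591.8 -202.8   84. ] j6 0.77 gap 0.0822 t 16.75 F [-0.3  0.4  0.3]
[ 242  205   76   71 4864] [279.63322368 240.05037007] [ 592.2 -201.8   49.4   47.5  -61.5]
[  29  292   73   28 1415] [ 60.49469965 307.78939929] [ 474.9 -318.4   54.2   23.1   27.8]
```

Confirmed, so I'll grasp it.

Call:
play_rows:
  plan:
    - [[0,0,0],[0,0,2.5],8.2]
    - [[0,0,0],[0,0,4.5],8.2]
    - [[0,0,0],[0,0,5.2],8.2]
    - [[0,0,0],[0,0,5.2],8.2]
    - [[0,0,0],[0,0,5.2],4]
    - [[0,0,0],[0,0,5.2],4]
    - [[0,0,0],[0,0,5.2],4]
    - [[0,0,0],[0,0,5.2],4]

```text
clock: 17.8
tcp_pos: [0.5928, -0.2031, 0.0331]
orientation: [0.001, 0.523, 0.852, 0.0]
force: [0.1, 0.8, 5.9]
finger_gap: 0.0511
```

Call:
play_rows:
  plan:
    - [[0,0,0],[0,0,-0.5],4]
    - [[0,0,0],[0,0,-1.5],4]
    - [[0,0,0],[0,0,-3.5],4]
    - [[0,0,0],[0,0,-6],4]
    - [[0,0,0],[0,0,-8],4]
    - [[0,0,0],[0,0,-9],4]
    - [[0,0,0],[0,0,-9],4]
    - [[0,0,0],[0,0,-9],4]

```text
clock: 18.8
tcp_pos: [0.5919, -0.2029, 0.1222]
orientation: [-0.0, 0.523, 0.852, 0.0]
force: [-0.8, 0.7, 0.2]
finger_gap: 0.0512
```

Run:
```python
from h import *
go(576,264.5,110,12.6)
```

```text
turn [ 0.    -0.     0.251] shift cm [42.38 19.78  1.24]
turn [ 1.000e-03  1.000e-03 -2.891e+00] shift cm [42.38 19.78  1.24]
tcp [ 591.9 -202.9  122.2] j6 0.77 gap 0.0512 t 18.8 F [-0.8  0.7  0.2]
```

Call:
play_rows:
  plan:
    - [[0,0,0.02],[3,1.5,0],4]
    - [[0,0,0.05],[8,4,0],4]
    - [[0,0,0.08],[13,6,0],4]
    - [[0,0,0.11],[18.5,8.7,0],4]
    - [[0,0,0.14],[24,11.3,0],4]
    - [[0,0,0.18],[29.5,13.8,0],4]
    - [[0,0,0.22],[35,16.3,0],4]
    - [[0,0,0.25],[40,18.8,0],4]

```text
clock: 19.8
tcp_pos: [0.5769, 0.2407, 0.1213]
orientation: [-0.0, 0.625, 0.781, -0.001]
force: [1.0, 0.5, -1.3]
finger_gap: 0.051
```

Run:
```python
from h import *
go(576,264.5,80,12.6)
```

```text
turn [-0.002 -0.     0.   ] shift cm [2.34 0.43 4.13]
turn [ 0.000e+00 -2.000e-03 -3.141e+00] shift cm [2.34 0.43 4.13]
tcp [576.9 240.7 121.3] j6 1.75 gap 0.051 t 19.8 F [ 1.   0.5 -1.3]
```

Call:
play_rows:
  plan:
    - [[0,0,0],[1.2,0.2,1],4]
    - [[0,0,0],[2.3,0.43,2.5],4]
    - [[0,0,0],[2.3,0.43,4],4]
    - [[0,0,0],[2.3,0.43,4],4]
    - [[0,0,0],[2.3,0.43,4],4]
    - [[0,0,0],[2.3,0.43,4],4]
    - [[0,0,0],[2.3,0.43,4],4]
    - [[0,0,0],[2.3,0.43,4],4]

```text
clock: 20.8
tcp_pos: [0.5763, 0.2641, 0.0817]
orientation: [-0.0, 0.625, 0.78, -0.0]
force: [0.4, 0.4, -0.8]
finger_gap: 0.0513
```

Run:
```python
from h import *
go(576,264.5,18,12.6)
c=cam('wrist'); cv2.imwrite('pics/w9.png',c['image'])
```

```text
turn [-0.001 -0.     0.   ] shift cm [ 0.05 -0.02  6.37]
turn [ 0.000e+00 -1.000e-03 -3.142e+00] shift cm [ 0.05 -0.02  6.37]
tcp [576.3 264.1  81.7] j6 1.78 gap 0.0513 t 20.8 F [ 0.4  0.4 -0.8]
```

View pics/w9.png

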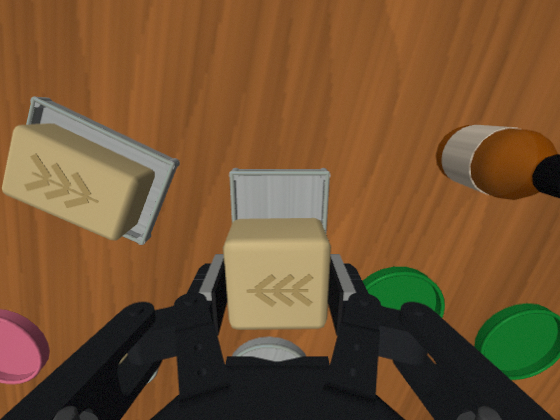

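The square soap is squared up over tin_square, whose far rim is at row 172. The bottle at (500,162) is well clear. I'll lower and release.

Call:
play_rows:
  plan:
    - [[0,0,0],[0,0,2.5],4]
    - [[0,0,0],[0,0,4.5],4]
    - [[0,0,0],[0,0,5.5],4]
    - [[0,0,0],[0,0,6],4]
    - [[0,0,0],[0,0,6.2],4]
    - [[0,0,0],[0,0,6.35],4]
    - [[0,0,0],[0,0,6.4],4]
    - [[0,0,0],[0,0,6.4],4]

```text
clock: 21.85
tcp_pos: [0.5766, 0.2643, 0.0182]
orientation: [-0.0, 0.625, 0.781, 0.0]
force: [-0.3, 0.0, 0.8]
finger_gap: 0.0513
```

Call:
play_rows:
  plan:
    - [[0,0,0],[0,0,0.05],4]
    - [[0,0,0],[0,0,0.1],4]
    - [[0,0,0],[0,0,0.1],5.5]
    - [[0,0,0],[0,0,0.1],6.5]
    - [[0,0,0],[0,0,0.1],7.5]
    - [[0,0,0],[0,0,-1],7.5]
    - [[0,0,0],[0,0,-5],7.5]
    - [[0,0,0],[0,0,-11],7.5]

```text
clock: 22.85
tcp_pos: [0.5751, 0.2636, 0.128]
orientation: [-0.001, 0.625, 0.781, -0.002]
force: [0.7, 0.8, -0.1]
finger_gap: 0.0751
```

Run:
```python
from h import *
c=cam('wrist'); hsv=cv2.cvtColor(c['image'],cv2.COLOR_BGR2HSV)
m=(hsv[...,1]<122)&(hsv[...,1]>60)&(hsv[...,0]>=18)&(hsv[...,2]>150); m[300:]=0
P=cast(c,blob(c,cv2.morphologyEx(m.astype(np.uint8),cv2.MORPH_CLOSE,np.ones((9,9))),(280,210)),.039); print('sq',rect(P))
P=cast(c,blob(c,(hsv[...,1]<130)&(hsv[...,2]>60)&(np.arange(420)[:,None]<290),(280,210)),.012); print('tin+',rect(P))
go(483.3,-335,120,40)
```

```text
sq [573.6 266.2  53.2  48.3 -76.7]
tin+ [575.8 266.1  79.2  75.6 -77.8]
turn [ 0.012 -0.    -0.478] shift cm [-56.53 -22.6    1.43]
turn [-0.    -0.016  2.664] shift cm [-56.53 -22.6    1.43]
tcp [580.3 266.  138.5] j6 1.78 gap 0.075 t 22.9 F [1.3 0.9 5.9]
```

Call:
play_rows:
  plan:
    - [[0,0,-0.02],[-3,-1.2,0],8.4]
    - [[0,0,-0.06],[-8,-3.2,0],8.4]
    - [[0,0,-0.11],[-13.5,-5.4,0],8.4]
    - [[0,0,-0.16],[-19,-7.6,0],8.4]
    - [[0,0,-0.21],[-24.5,-9.8,0],8.4]
    - [[0,0,-0.26],[-30,-12,0],8.4]
    - [[0,0,-0.31],[-35.5,-14.2,0],8.4]
    - [[0,0,-0.36],[-41,-16.4,0],8.4]

```text
clock: 23.9
tcp_pos: [0.5097, -0.172, 0.1364]
orientation: [0.004, 0.475, 0.88, 0.005]
force: [1.2, -1.1, 0.8]
finger_gap: 0.0841
```

Run:
```python
from h import *
go(483.3,-335,90,40)
```

```text
turn [ 0.013  0.004 -0.116] shift cm [-12.15 -11.23   4.53]
turn [ 0.006 -0.019  3.025] shift cm [-12.15 -11.23   4.53]
tcp [ 509.7 -172.   136.4] j6 0.66 gap 0.0841 t 23.9 F [ 1.2 -1.1  0.8]
```

Call:
play_rows:
  plan:
    - [[0.013,0.004,-0.05],[-4,-4,1],8.4]
    - [[0.013,0.004,-0.1],[-8,-7.5,2],8.4]
    - [[0.013,0.004,-0.12],[-12.1,-11.2,4],8.4]
    - [[0.013,0.004,-0.12],[-12.1,-11.2,4.5],8.4]
    - [[0.013,0.004,-0.12],[-12.1,-11.2,4.5],8.4]
    - [[0.013,0.004,-0.12],[-12.1,-11.2,4.5],8.4]
    - [[0.013,0.004,-0.12],[-12.1,-11.2,4.5],8.4]
    - [[0.013,0.004,-0.12],[-12.1,-11.2,4.5],8.4]

```text
clock: 24.9
tcp_pos: [0.4838, -0.3337, 0.0909]
orientation: [0.0, 0.42, 0.907, -0.0]
force: [-0.5, -0.8, -0.5]
finger_gap: 0.0839
```

Run:
```python
from h import *
c=cam('wrist'); hsv=cv2.cvtColor(c['image'],cv2.COLOR_BGR2HSV)
m=(hsv[...,1]<122)&(hsv[...,1]>60)&(hsv[...,0]>=18)&(hsv[...,2]>140); m[330:]=0
P=cast(c,blob(c,cv2.morphologyEx(m.astype(np.uint8),cv2.MORPH_CLOSE,np.ones((9,9))),(280,240)),.054); print(rect(P),cv2.minEnclosingCircle(np.float32(P*1000)))
go(483.3,-335,32,40)
c=cam('top'); cv2.imwrite('pics/top2.png',cv2.resize(c['image'][100:300,140:460],None,fx=2.5,fy=2.5))
```

```text
[ 483.2 -333.    59.7   57.7   80.3] ((480.8522644042969, -331.1237487792969), 32.821502685546875)
turn [-0.     0.     0.005] shift cm [-0.07 -0.1   5.87]
turn [-0.    -0.    -3.137] shift cm [-0.07 -0.1   5.87]
tcp [ 483.7 -333.8   90.7] j6 0.26 gap 0.084 t 24.95 F [-0.2  0.4 -0.1]
```

View pics/top2.png

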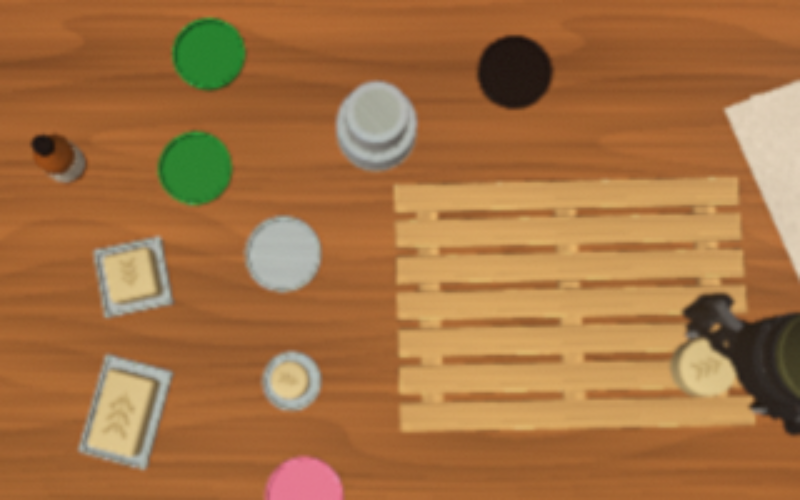

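The top view shows the three packed soaps in their tins, the bottle and lids where they stood, tin_round empty at (283,254), and the round soap under the gripper. I'll grasp it.

Call:
play_rows:
  plan:
    - [[0,0,0],[-0.05,-0.05,2.5],8.4]
    - [[0,0,0],[-0.05,-0.05,4.5],8.4]
    - [[0,0,0],[-0.05,-0.05,5.5],8.4]
    - [[0,0,0],[-0.05,-0.05,5.8],8.4]
    - [[0,0,0],[-0.05,-0.05,5.8],5]
    - [[0,0,0],[-0.05,-0.05,5.8],5]
    - [[0,0,0],[-0.05,-0.05,5.8],5]
    - [[0,0,0],[-0.05,-0.05,5.8],5]

```text
clock: 26.0
tcp_pos: [0.4842, -0.3351, 0.0339]
orientation: [0.001, 0.421, 0.907, -0.0]
force: [-1.3, 1.7, 6.3]
finger_gap: 0.0578
```

Call:
play_rows:
  plan:
    - [[0,0,0],[0,0,-0.5],5]
    - [[0,0,0],[0,0,-1.5],5]
    - [[0,0,0],[0,0,-3.5],5]
    - [[0,0,0],[0,0,-6],5]
    - [[0,0,0],[0,0,-8],5]
    - [[0,0,0],[0,0,-9],5]
    - [[0,0,0],[0,0,-9],5]
    - [[0,0,0],[0,0,-9],5]

```text
clock: 27.0
tcp_pos: [0.4835, -0.3346, 0.123]
orientation: [0.0, 0.421, 0.907, -0.0]
force: [0.6, 0.0, -1.6]
finger_gap: 0.0582
```

Run:
```python
from h import *
go(602.5,103.4,110,20)
c=cam('top'); hsv=cv2.cvtColor(c['image'],cv2.COLOR_BGR2HSV)
P=cast(c,blob(c,hsv[...,1]<90,(253,202)),.012); print('tr',rect(P),cv2.minEnclosingCircle(np.float32(P*1000)))
```

```text
turn [0.    0.001 0.354] shift cm [25.74 37.39  1.29]
turn [-1.000e-03  0.000e+00 -2.788e+00] shift cm [25.74 37.39  1.29]
tcp [ 483.5 -334.6  123. ] j6 0.26 gap 0.0582 t 27.0 F [ 0.6  0.  -1.6]
tr [603.  103.4  82.   78.6   0.9] ((602.8234252929688, 102.8414535522461), 41.56113815307617)
```

Call:
play_rows:
  plan:
    - [[0,0,0.03],[1.7,2.5,0],5]
    - [[0,0,0.08],[4.7,7,0],5]
    - [[0,0,0.13],[7.7,11.4,0],5]
    - [[0,0,0.18],[11,16,0],5]
    - [[0,0,0.23],[14.2,20.7,0],5]
    - [[0,0,0.28],[17.5,25.4,0],5]
    - [[0,0,0.32],[20.8,30.2,0],5]
    - [[0,0,0.35],[24,34.9,0],5]

```text
clock: 28.05
tcp_pos: [0.5944, 0.076, 0.1219]
orientation: [-0.0, 0.572, 0.82, -0.001]
force: [0.2, -0.5, -1.6]
finger_gap: 0.0581
```

Run:
```python
from h import *
go(602.7,103.3,80,20)
```

```text
turn [-0.001  0.     0.003] shift cm [2.28 1.73 4.18]
turn [-0.000e+00 -2.000e-03 -3.139e+00] shift cm [2.28 1.73 4.18]
tcp [594.4  76.  121.9] j6 1.35 gap 0.0581 t 28.05 F [ 0.2 -0.5 -1.6]
```

Call:
play_rows:
  plan:
    - [[0,0,0],[1.2,1,1],5]
    - [[0,0,0],[2.3,1.7,2.5],5]
    - [[0,0,0],[2.3,1.7,4],5]
    - [[0,0,0],[2.3,1.7,4],5]
    - [[0,0,0],[2.3,1.7,4],5]
    - [[0,0,0],[2.3,1.7,4],5]
    - [[0,0,0],[2.3,1.7,4],5]
    - [[0,0,0],[2.3,1.7,4],5]

```text
clock: 29.05
tcp_pos: [0.6026, 0.1033, 0.0823]
orientation: [-0.0, 0.573, 0.82, -0.0]
force: [0.2, -0.1, -1.0]
finger_gap: 0.0581
```

Run:
```python
from h import *
go(602.7,103.3,18.5,20)
c=cam('wrist'); cv2.imwrite('pics/w10.png',c['image'])
```

```text
turn [-0.001  0.     0.003] shift cm [-0.    0.02  6.38]
turn [-0.000e+00 -1.000e-03 -3.139e+00] shift cm [-0.    0.02  6.38]
tcp [602.6 103.3  82.3] j6 1.39 gap 0.0581 t 29.05 F [ 0.2 -0.1 -1. ]
```

View pics/w10.png

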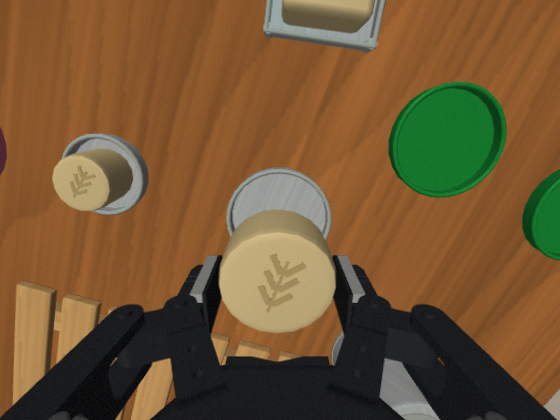

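The round soap is centred over tin_round at (279,210), and the lids are clear of the fingers. I'll lower and release.

Call:
play_rows:
  plan:
    - [[0,0,0],[0,0,2.5],5]
    - [[0,0,0],[0,0,4.5],5]
    - [[0,0,0],[0,0,5.5],5]
    - [[0,0,0],[0,0,6],5]
    - [[0,0,0],[0,0,6.2],5]
    - [[0,0,0],[0,0,6.35],5]
    - [[0,0,0],[0,0,6.4],5]
    - [[0,0,0],[0,0,6.4],5]

```text
clock: 30.1
tcp_pos: [0.603, 0.1034, 0.0189]
orientation: [0.0, 0.572, 0.82, 0.0]
force: [-0.3, -0.4, 2.9]
finger_gap: 0.0579
```

Call:
play_rows:
  plan:
    - [[0,0,0],[0,0,0.03],5]
    - [[0,0,0],[0,0,0.03],6.2]
    - [[0,0,0],[0,0,0.03],7]
    - [[0,0,0],[0,0,0.03],7.8]
    - [[0,0,0],[0,0,0.03],7.8]
    - [[0,0,0],[0,0,-1.5],7.8]
    - [[0,0,0],[0,0,-6],7.8]
    - [[0,0,0],[0,0,-12],7.8]

```text
clock: 31.1
tcp_pos: [0.6017, 0.1033, 0.1397]
orientation: [-0.001, 0.572, 0.82, -0.001]
force: [1.2, 0.2, 0.1]
finger_gap: 0.0783
```

Call:
play_rows:
  plan:
    - [[0,0,0],[-3,-2,-2],7.8]
    - [[0,0,0],[-7,-5,-2],7.8]
    - [[0,0,0],[-12,-8,-2],7.8]
    - [[0,0,0],[-16,-11,-2],7.8]
    - [[0,0,0],[-20,-14,-2],7.8]
    - [[0,0,0],[-24,-17,-2],7.8]
    - [[0,0,0],[-24,-17,-2],7.8]
    - [[0,0,0],[-24,-17,-2],7.8]

```text
clock: 32.1
tcp_pos: [0.5251, -0.1806, 0.161]
orientation: [-0.0, 0.573, 0.82, -0.0]
force: [0.9, 0.4, 0.6]
finger_gap: 0.0779
```

Run:
```python
from h import *
t=cam('top'); s=cam('scene')
a=cv2.resize(t['image'][130:300,150:310],(400,425)); b=cv2.resize(s['image'][150:320,280:440],(400,425))
cv2.imwrite('pics/end.png',np.hstack([a,b]))
hsv=cv2.cvtColor(t['image'],cv2.COLOR_BGR2HSV)
m=(hsv[...,1]<118)&(hsv[...,1]>60)&(hsv[...,0]>=18)&(hsv[...,2]>180)
for n,p in (('bar',(190,265)),('sq',(194,211)),('rd',(254,202)),('sm',(257,252))): print(n,rect(cast(t,blob(t,m,p),.039)), 'tin',rect(cast(t,blob(t,(hsv[...,1]<122)&((hsv[...,1]<80)|m),p),.012)))
```

```text
bar [430.4 265.5  80.4  49.5 -13.8] tin [431.8 266.7 107.3  75.1 -14.2]
sq [574.8 261.5  50.7  47.7  13.4] tin [576.4 264.6  75.1  74.2  12.5]
rd [6.002e+02 1.010e+02 5.590e+01 5.550e+01 5.000e-01] tin [603.  103.3  82.   78.5   0.9]
sm [466.8  90.4  33.8  33.4 -89.3] tin [466.1  91.2  58.6  58.1 -89.3]
```

View pics/end.png

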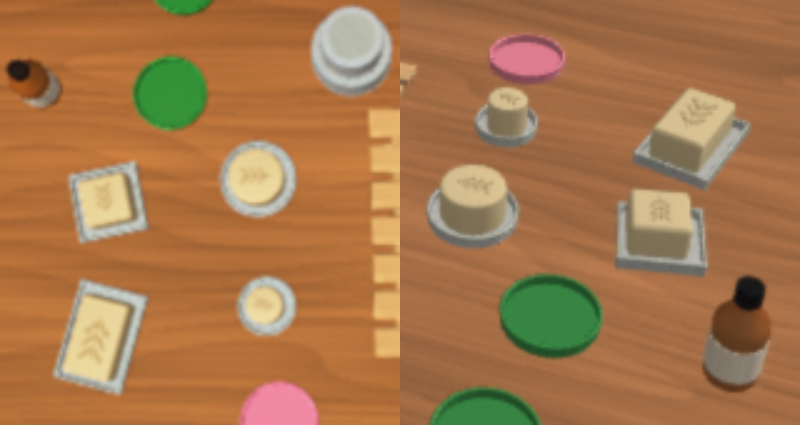

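All four soaps lie flat inside their own tins, the bystanders haven't moved, and the arm is clear. I'll hand in.

```bash
python3 -c "
from station import ticket; print(ticket.close_job())"
```

```text
the job is handed in; nothing more can be done
None
```

All four soaps are packed, each flat in its own tin, and the job was handed in at about 32 s on the robot's clock. I moved the small guest soap out of the large round tin first. Then I packed the bar, the square and the large round soap from the rack, lowering each to the tin floor before letting go.

- **Final position check:** the last top and scene pictures show each soap flat in its tin. Their centres read within about 4 mm of the tin centres, with 8 mm of play available on each side.
- **Bystanders:** the bottle and lids look unmoved in the pictures; I did not measure them.
- **Tins:** all four stayed where they were to within about 1 mm.
- **Forces:** readings taken at the end of each move stayed under 8 N.
- **Disagreements:** some fast moves ended up to about 10 mm short of target. I corrected for this from the measured pose before each descent. One reading of 3.8 mm off over the small tin was corrected before release.

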